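Seat the LED bezels and wake the test rig by touch

ROBOT

A 6-joint arm with a two-finger parallel gripper is mounted at the origin on the work surface. World frame = base frame: x ahead of the robot, y to its left, z up, the work surface at z = 0. Lengths are in m, angles in rad, forces in N, time in s.
With the tool pointing down it reaches from about 0.35 to 0.775 m from the base axis. Payload 7.3 kg.
Tool frame: the origin (TCP) lies at the very end of the fingers, on their centre line; the grasp point (between the pads) lies 19 mm behind it; z points along the fingers, y is the direction in which the jaws open and shut (so a half turn about z gives the same grasp; the last joint's range is limited). The gripper opens to 92 mm and grips with 3 to 60 N. Pads are 19 mm wide; open, the fingers measure 130 mm over their backs; the gripper's body (75 mm by 190 mm) begins 47 mm behind the grasp point.
Start: joints at [-1.412, 0.342, 1.524, -0, 1.275, -0.146], TCP at [0.158, -0.501, 0.227] pointing down, gripper open.
Joint ranges: [-2.53, 2.53], [-0.77, 2.02], [0.04, 2.7], [-1, 4.14], [0.28, 2.66], [-3.11, 3.11]. Speed limits (rad/s): [2.57, 2.57, 3.14, 3.14, 3.14, 3.14].

INTERFACE

Orientations are given as [roll, pitch, yaw] about the fixed x, y, z axes, in that order (R = Rz(yaw) Ry(pitch) Rx(roll)).
In Python, from cell import robot gives the robot as it stands.
- The arm moves only by the shell command python3 -m pendant 'ROWS' [OPENING] [FORCE]. ROWS is JSON, a list of rows, each a list of 2 entries, a list of its own where there are three numbers: the shift along the tool's x, y, z in mm, then the turn about the tool's z in degrees. In form: [[[x, y, z], turn], ...]. A call has 1 to 10 rows; each row is the pose to reach, as a shift and turn from the pose measured when the call began, along the tool's axes at that moment; what a row does not reach only later rows make up. A row lasts 1/12 s, in which the tool goes at most 41.7 mm and 7.16 degrees, less where a joint would pass 70% of its speed; a pose out of reach is approached as far as the arm can. A call with a gripper value outside its range is refused whole. OPENING is the opening, from 0 (shut) to 1 (fully open), set as the call begins (- or left out, the last holds). The fingers move at their own pace and stop on an object; FORCE is the grip in N (left out, the last holds). Time passes only in rows, so rows that repeat a pose let the fingers close. It gives the time, the measured TCP pose, the force and the opening at its end, in the units of the state.
- robot.observe(): the state, without advancing time (a new reading comes with each control period).
- robot.read_camera(name): name is "scene" or "top"; returns the picture (384x512x3 uint8, red, green, blue); there is no depth.
- robot.calibration(name): a dict with "vfov" (degrees; the focal length in pixels is half the picture's height over the tangent of half this angle, whatever the lens; pixels are square), "cx", "cy" (the principal point, pixels), "k1" (the pictures are not rectified: a ray, as slopes to the right and down, at radius r is drawn at 1 + k1 r^2 times it, then the intrinsics apply), "rvec" (rotation vector, rad) and "tvec" (3), from world to camera coordinates, as OpenCV has them. Camera axes: x right, y down, z forward; pixel columns grow to the right and rows downward; lengths in m; the calibration is good to about 2 mm. A picture is of the moment at which its call begins. calibration takes no time and is no camera call.
- robot.hand_in(): hands the job in, once; it reports no verdict.
Trained networks look in the newest picture that a camera, given by its name, has taken for a name from the list of things; names that differ only in an ending like _2 or _b are one class to them, and where a whole thing is asked for, a point or a joint stands for the part that bears it (a point fixed in the world has none). Each returns a list of dicts, best first, with "p" (0 to 1); they miss things now and then, are a little off and sometimes report something else, mostly with a low value. They report only what shows in the picture. A call takes as long as a camera call. They do not tell look-alikes from the thing itself.
- robot.find_in(camera, query): "xy" ([column, row] as shares, 0 to 1, of the picture: columns of its width, rows of its height, amid what is visible of it).
The state is a dict: "time": time; "qpos": joint angles; "qvel": joint speeds; "joint_efforts": joint torques, N m; "tool_pos": TCP position; "tool_rot": TCP orientation; "contact_force": force on the tool from outside, world axes, zero at the start; "torque": the same for the moment, N m; "opening": finger opening in m.
Only numpy, scipy, OpenCV 4.12 (cv2) and the standard library are available. Lean on these libraries where they do the work, as an engineer would, in place of code of your own. Each camera call takes 0.05 s, during which the arm holds its last target.

TASK

Get the pedal ready for its sound check with light fingertip taps, in this order: press the wide chrome bezel fully home in the clear backplate, then the narrow one, then push the raised end of the rocker on the power brick down so that it is switched on, and last tap the round button on top of the amplifier cube and let it spring back. Touch lightly, never bearing down hard, do not pick anything up or shift the amplifier, and leave the jack wrench, the jar and the loose knob where they lie.

Things in the scene. Friction and masses are not known exactly. Their poses are not given: they have to be found in the camera images.
- pedal: Aluminium pedal box, 92 (x) by 118 (y) by 30 mm high, fixed on a 4 mm cork mat; any yaw. Origin at the centre of its underside, z up. Over it, on soft posts, stands a clear acrylic backplate of the same outline, with two chrome bezels on its long centre line: the wide one 30 mm to +y of the origin, the narrow one 30 mm to -y.
- backplate_mid (a point): Centre of the top face of the clear backplate (4 mm thick), 48 mm above the pedal's origin. The plate only sinks straight down on its soft posts, about 1 mm per 1.6 N, at most 12 mm, and springs back.
- bezel_wide_top (a point): Centre of the top of the wide chrome bezel, a round cap 24 mm across and 6 mm high. As found its underside stands about 6 mm clear of the backplate (top about 60 mm above the pedal's origin); pressed home it sits flush on the plate. This point moves with the bezel.
- bezel_wide (a joint): How far the wide bezel is pressed in, m: 0 to 0.001 as found (raised), 0.006 fully home; 0.0045 or more counts as home. It moves straight down at about 3 N and stays where it is left; meanwhile the plate sinks about 2 mm under it, so press on to about 6 N.
- bezel_narrow_top (a point): Centre of the top face of the narrow chrome bezel, a round cap of 12 mm diameter and 6 mm height, raised 6 mm like the wide one. This point moves with the bezel.
- bezel_narrow (a joint): The same for the narrow bezel: 0 to 0.001 raised, 0.006 fully home, 3 N, stays where it is left.
- brick: Squat black power brick, 75 (x) by 125 (y) mm, top 48 mm above the origin, fixed on soft rubber feet (the case sinks about 1 mm per 3 N, at most 6 mm); any yaw. Origin at the centre of its underside. On top is the rocker switch, pivot 25 mm to +y of the origin and 48 mm up, rocking along its x. Four grey ribs mark the -y end, three round sockets the +x side.
- rocker_on_end (a point): Point on the face of the rocker's ON end, 14 mm from its pivot towards the brick's +x; push straight down here. The rocker is a shallow V dish 44 mm long (brick's x), 28 mm wide. Off: the ON half stands up at 20 degrees, outer edge about 66 mm above the brick's origin. On: the ON half lies level. The point moves with the rocker and goes down about 6 mm.
- rocker (a joint): Rocker angle, rad: 0 to 0.03 off as found, 0.36 fully on; 0.28 or more counts as on. Moves at about 2 to 5 N on the outer end and stays where it is left.
- amp: Grey plastic amplifier cube, 66 mm, loose on the mat, about 0.35 kg, any yaw, small cloth front. Origin at the centre of its underside.
- amp_button_top (a point): Centre of the top of the round wake button in the middle of the cube's top: 30 mm diameter, standing 12 mm above the cube's top, 78 mm above its origin. Moves with the button.
- amp_button (a joint): How far the wake button is pressed, m: 0 released, 0.008 bottom; 0.004 or more counts as a tap. Spring of about 0.7 N per mm (5.6 N at the bottom); it springs back when let go.
- wrench: Bystander: jack wrench with a yellow handle and a steel ring head, 150 mm long, 24 mm wide, 14 mm high, lying loose beyond the work. Leave it.
- jar: Bystander: small glass jar, 48 mm across, 60 mm high, beyond the work. Leave it.
- pot_knob: Bystander: loose black control knob, 26 mm across, 16 mm high, on the robot's side of the work. Leave it.
There are look-alikes about, which are no part of the job. There is more than one size of the pedal; the one meant has the size given above.

How it is judged:
On the way, in this order (a step that is already met when the one before it is completed fails the run):
1. the wide bezel is pressed home (value of joint bezel_wide above 0.0045 m), for 0.1 s.
2. the narrow bezel is pressed home (value of joint bezel_narrow above 0.0045 m), for 0.1 s.
3. the rocker is switched on (value of joint rocker above 0.28 rad), for 0.1 s.
4. the amplifier's button is tapped by the fingers (value of joint amp_button above 0.004 m and contact force between the fingers and amp above 0.5 N), for 0.03 s.
5. the amplifier's button is let go and springs back (value of joint amp_button below 0.0015 m and contact force between the fingers and amp below 0.1 N), for 0.1 s.
At the end, for the whole second after the job is handed in: Both bezels at least 4.5 mm in, rocker at 0.28 rad or more, amplifier button sprung back (under 1.5 mm), amplifier at rest, upright and within 12 mm of where it stood, bystanders within 15 mm of where they lay (value of joint each of bezel_wide, bezel_narrow above 0.0045 m and value of joint rocker above 0.28 rad and value of joint amp_button below 0.0015 m and linear speed of amp below 0.01 m/s and distance of amp from where it was at the start of the episode below 0.012 m and angle between amp's own z axis and vertical below 0.1 rad and distance of each of wrench, jar, pot_knob from where it was at the start of the episode below 0.015 m); the robot touches nothing.
It fails at once if a bezel, the rocker or the amplifier's button is pressed before its turn ((value of joint bezel_wide below 0.004 m and value of joint bezel_narrow above 0.0025 m) or (value of joint any of bezel_wide, bezel_narrow below 0.004 m and value of joint rocker above 0.15 rad) or (value of joint rocker below 0.26 rad and value of joint amp_button above 0.002 m)).
It fails at once if the pedal, brick or amplifier is pressed with more than 20 N (contact force between any of the fingers, the arm and pedal above 20 N or contact force between any of the fingers, the arm and brick above 20 N or contact force between any of the fingers, the arm and amp above 20 N).
It fails at once if the amplifier is lifted, tipped or shifted (height (world z) of amp above 0.012 m or not (distance of amp from where it was at the start of the episode below 0.012 m and angle between amp's own z axis and vertical below 0.1 rad)).
It fails at once if a bystander is moved or lifted (distance of any of wrench, jar, pot_knob from where it was at the start of the episode above 0.015 m).
It also fails if it takes over 61 s, if anything falls off the work surface, if the arm or the gripper's body presses on something with over 40 N, if the wrist force passes 120 N, or if a joint passes its speed limit or range.

## Working session

There is one attempt and no reset: what is moved stays moved. The work goes in short steps, Python scripts to look and compute and a shell command to move; the robot and the scene stay as the last step left them, time stands still between calls to the robot, and variables do not carry over. Pictures are saved under pics/ and viewed, and the job is handed in when it is done.

```bash
ls; mkdir -p pics
python3 - <<'E'
from cell import robot
import cv2
for n in("scene","top"):
    cv2.imwrite(f"pics/{n}0.png",cv2.resize(robot.read_camera(n)[:,:,::-1],None,fx=1.5,fy=1.5,interpolation=cv2.INTER_CUBIC))
    print(n,robot.calibration(n))
print(robot.observe())
E
```

```text
pics
scene {'vfov': 51.406676824932966, 'cx': 258.53615278349145, 'cy': 191.53247466908076, 'k1': 0.04660895880761601, 'rvec': array([ 1.82966638,  1.75240027, -0.67733347]), 'tvec': array([ 0.03144988, -0.30503604,  1.52774714])}
top {'vfov': 57.33922159133584, 'cx': 260.19329451678345, 'cy': 191.07373941319534, 'k1': 0.013269357004525466, 'rvec': array([ 2.20491548, -2.1951227 ,  0.07033176]), 'tvec': array([-0.05716384,  0.47153629,  1.06326062])}
{'time': 0.1, 'qpos': array([-1.41202326e+00,  3.42664532e-01,  1.52492746e+00,  7.99482104e-06,
        1.27538040e+00, -1.45990309e-01]), 'qvel': array([ 7.05770423e-05, -1.18533723e-03, -3.60970004e-03,  1.73036846e-03,
        8.95272710e-04, -3.60854478e-04]), 'joint_efforts': array([ 1.56136739e-03, -4.32005060e+01, -2.44694495e+01,  7.19231553e-02,
        5.26040001e-02, -5.42942587e-05]), 'tool_pos': array([ 0.15750637, -0.50043901,  0.22610641]), 'tool_rot': array([-3.14022870e+00, -2.08277526e-04,  3.04760896e-01]), 'contact_force': array([-0.22255787, -0.27564222, -0.94568882]), 'torque': array([ 0.05736704, -0.03537037,  0.04593071]), 'opening': 0.09142111744628177}
```

View pics/scene0.png

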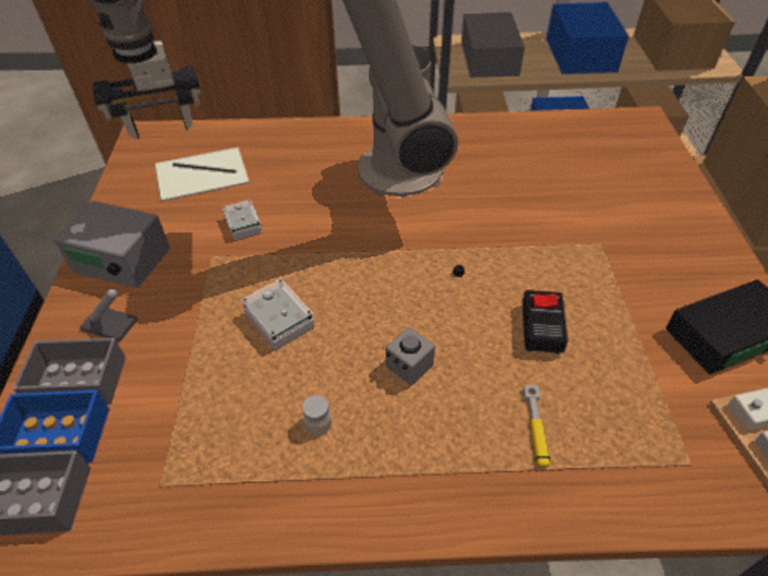

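View pics/top0.png

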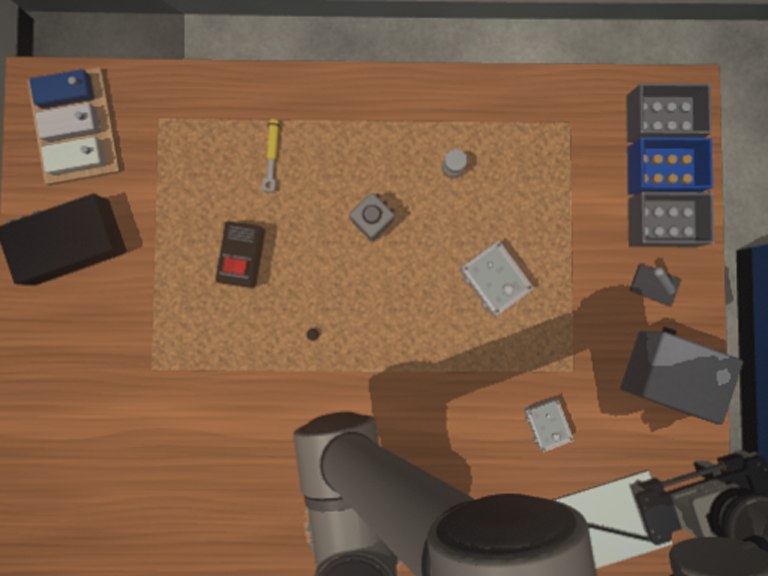

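The top picture (1.5x) shows the pedal at about (497,278), the brick at (240,254), the amp at (372,215), the knob at (313,334), the jar at (456,162) and the wrench at (271,155). The small pedal at (549,425) is a look-alike. I'll zoom in on the parts.

```bash
cat > h.py <<'E'
from cell import robot
import cv2, numpy as np
def K(n):
    c=robot.calibration(n); f=192/np.tan(np.radians(c['vfov']/2)); return c,f
def proj(n,P):
    c,f=K(n); R=cv2.Rodrigues(c['rvec'])[0]; p=np.atleast_2d(P)@R.T+c['tvec']; s=p[:,:2]/p[:,2:]
    s=s*(1+c['k1']*(s**2).sum(1,keepdims=True)); return s*f+[c['cx'],c['cy']]
def ray(n,uv):
    c,f=K(n); R=cv2.Rodrigues(c['rvec'])[0]; d=(np.array(uv,float)-[c['cx'],c['cy']])/f; s=d.copy()
    for _ in range(20): s=d/(1+c['k1']*(s@s))
    return -R.T@c['tvec'], R.T@np.r_[s,1]
def atz(n,uv,z):
    o,d=ray(n,uv); return o+d*(z-o[2])/d[2]
def tri(us,ut):
    A=[];b=[]
    M=np.zeros((3,3));v=np.zeros(3);L=[]
    for n,u in(("scene",us),("top",ut)):
        o,d=ray(n,u); d/=np.linalg.norm(d); Q=np.eye(3)-np.outer(d,d); M+=Q; v+=Q@o; L.append((Q,o))
    p=np.linalg.solve(M,v); return p,[np.linalg.norm(Q@(p-o)) for Q,o in L]
E
python3 - <<'E'
from h import *
ims={n:robot.read_camera(n)[:,:,::-1] for n in("scene","top")}
for n in ims: cv2.imwrite(f"pics/raw_{n}.png",ims[n])
def crop(n,u,v,h=30): return cv2.resize(ims[n][v-h:v+h,u-h:u+h],(380,380),interpolation=cv2.INTER_CUBIC)
cv2.imwrite("pics/c1.png",np.hstack([crop("top",331,185),crop("scene",186,207)]))
cv2.imwrite("pics/c2.png",np.hstack([crop("top",160,169),crop("scene",363,213)]))
cv2.imwrite("pics/c3.png",np.hstack([crop("top",248,144),crop("scene",273,236)]))
for q in("bezel_wide_top","bezel_narrow_top","rocker_on_end","amp_button_top","pedal","brick","amp","backplate_mid"):
    for n in ims:
        print(q,n,[(round(d['p'],2),np.round(np.array(d['xy'])*[512,384],1)) for d in robot.find_in(n,q)[:3]])
E
```

```text
bezel_wide_top scene []
bezel_wide_top top [(0.47, array([336.7, 194.4]))]
bezel_narrow_top scene []
bezel_narrow_top top []
rocker_on_end scene [(0.69, array([363.8, 203.6])), (0.61, array([210.3, 276.3]))]
rocker_on_end top [(0.45, array([154.7, 175.7]))]
amp_button_top scene [(0.75, array([183.7, 205.5])), (0.61, array([274.3, 228.3]))]
amp_button_top top [(0.51, array([246. , 141.6]))]
pedal scene [(0.78, array([182.9, 207.4])), (0.76, array([161.5, 143.8]))]
pedal top [(0.94, array([365.1, 282.5])), (0.71, array([330.1, 185.1]))]
brick scene [(0.77, array([360.3, 214.7])), (0.45, array([303.1, 179.9])), (0.36, array([181.2, 206.7]))]
brick top [(0.69, array([159.7, 171.6]))]
amp scene [(0.87, array([272.8, 234.4])), (0.54, array([207.9, 277.2]))]
amp top [(0.82, array([247.8, 143.6]))]
backplate_mid scene [(0.87, array([161.2, 144.1])), (0.8, array([183.6, 203.3]))]
backplate_mid top [(0.71, array([331.5, 187.2])), (0.61, array([363.2, 285.3])), (0.26, array([338., 192.]))]
```

View pics/c1.png

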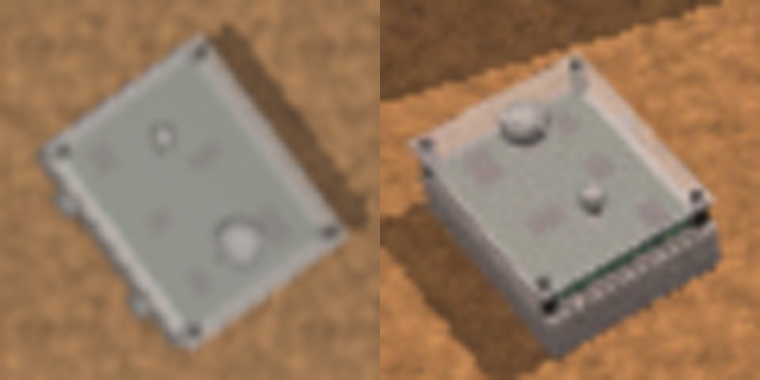

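View pics/c2.png

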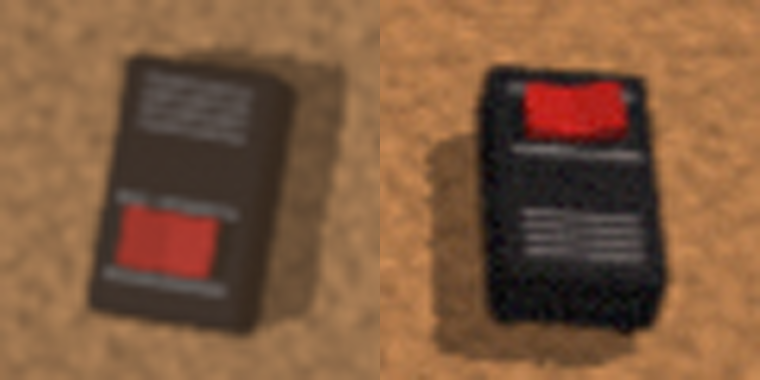

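View pics/c3.png

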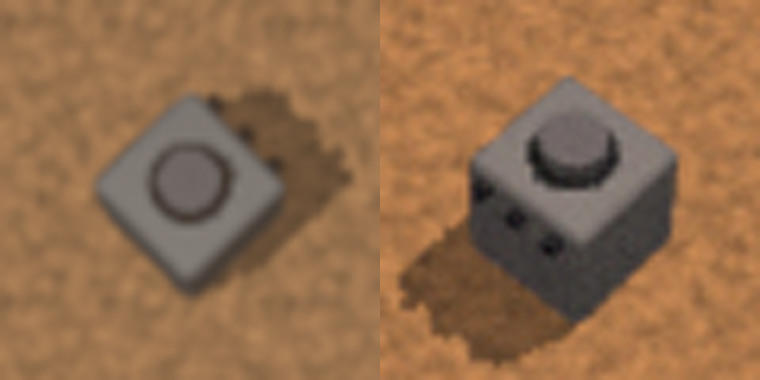

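```bash
cat > fit.py <<'E'
from h import *
from scipy.optimize import least_squares
C={"pedal":((331,185),(186,207)),"brick":((160,169),(363,213)),"amp":((248,144),(273,236))}
def px(o,n,c):
    u,v=C[o][0 if n=="top" else 1]; x,y=c
    return np.array([u-30+(x+.5)*60/380-.5, v-30+(y+.5)*60/380-.5])
def W(o,q,P):
    P=np.atleast_2d(P); c,s=np.cos(q[2]),np.sin(q[2])
    return np.c_[q[0]+c*P[:,0]-s*P[:,1], q[1]+s*P[:,0]+c*P[:,1], P[:,2]+.004]
def fit(o,obs,q0):
    def r(q): return np.concatenate([ (proj(n,W(o,q,p))[0]-px(o,n,c)) for n,c,p in obs])
    s=least_squares(r,q0,loss="soft_l1"); print(o,s.x,"deg",np.degrees(s.x[2])); print(np.round(r(s.x).reshape(-1,2),1).tolist()); return s.x
E
cat > run1.py <<'E'
from fit import *
a,b=.046,.059
ped=[("top",(239,243),(0,.03,.06)),("scene",(143,119),(0,.03,.06)),("top",(163,137),(0,-.03,.06)),("scene",(212,190),(0,-.03,.06))]
# which corner near which bezel: y+ end near wide
for n,l in(("top",[(348,238),(190,350),(42,152),(203,37)]),("scene",[(30,143),(194,50),(335,203),(166,292)])):
    cs=[(a,b),(-a,b),(-a,-b),(a,-b)]
    # choose assignment by top: order tbd
    for c,k in zip(l,cs if n=="top" else cs): ped.append((n,c,(k[0],k[1],.048)))
p0=atz("top",px("pedal","top",(197,195)),.05); w=atz("top",px("pedal","top",(239,243)),.064)-atz("top",px("pedal","top",(163,137)),.064)
print("bezel spacing",np.linalg.norm(w))
P=fit("pedal",ped,[p0[0],p0[1],np.arctan2(w[1],w[0])-np.pi/2])
p0=atz("top",px("amp","top",(190,185)),.07)
amp=[("top",(189,183),(0,0,.078)),("scene",(195,143),(0,0,.078))]
h=.033
# amp corners: world-direction assignment, yaw ~45
for n,l in(("top",[(190,93),(95,186),(190,297),(285,188)]),("scene",[(200,243),(298,158),(189,75),(92,160)])):
    for c,k in zip(l,[(h,h),(-h,h),(-h,-h),(h,-h)]): amp.append((n,c,(k[0],k[1],.066)))
A=fit("amp",amp,[p0[0],p0[1],-.78])
a,b=.0375,.0625
p0=atz("top",px("brick","top",(190,190)),.048)
br=[("top",(130,57),(a,-b,.048)),("top",(90,308),(a,b,.048)),("scene",(105,68),(-a,b,.048)),("scene",(265,75),(a,b,.048))]
br+=[("top",(195,112),(0,-.043,.048))][:0]
B=fit("brick",br,[p0[0],p0[1],1.5])
np.savez("poses.npz",P=P,A=A,B=B)
E
python3 run1.py
```

```text
bezel spacing 0.06005780810512445
pedal [ 0.48912109 -0.26675259 -5.36585363] deg -307.44076633392314
[[-11.7, -0.3], [12.4, -1.7], [12.6, 0.3], [-12.7, 0.1], [-48.1, -1.0], [1.7, 0.3], [49.0, 0.1], [-1.1, -0.7], [49.2, -2.1], [-0.2, -0.5], [-50.4, 0.1], [0.3, 0.7]]
amp [ 0.60968669 -0.01689987 -0.79166988] deg -45.3593430995676
[[0.0, -0.4], [-0.0, -1.3], [0.2, -1.3], [-1.0, -0.3], [-0.2, -1.8], [0.9, -0.2], [0.1, 0.1], [1.0, -1.5], [-0.2, -1.6], [-1.3, -0.8]]
brick [0.53683903 0.24351869 1.43591721] deg 82.2719959692877
[[-0.2, -2.3], [-0.5, -0.2], [-0.8, -1.1], [-0.1, -0.5]]
```

```bash
sed -i 's/\[(348,238),(190,350),(42,152),(203,37)\]/[(190,350),(348,238),(203,37),(42,152)]/; s/\[(30,143),(194,50),(335,203),(166,292)\]/[(194,50),(30,143),(166,292),(335,203)]/' run1.py
cat >> run1.py <<'E'
ims={n:cv2.imread(f"pics/raw_{n}.png") for n in("scene","top")}
def ov(o,q,polys,name,ang=0):
    out=[]
    for i,n in enumerate(("top","scene")):
        u,v=C[o][i]; im=cv2.resize(ims[n][v-30:v+30,u-30:u+30],(380,380),interpolation=cv2.INTER_CUBIC)
        for p in polys:
            x=proj(n,W(o,q,p)); x=((x-[u-30,v-30]+.5)*380/60-.5)
            cv2.polylines(im,[np.round(x).astype(int)],True,(0,255,255),1)
        out.append(im)
    cv2.imwrite(name,np.hstack(out))
t=np.linspace(0,2*np.pi,25)[:-1]
circ=lambda x,y,z,r:np.c_[x+r*np.cos(t),y+r*np.sin(t),0*t+z]
box=lambda a,b,z:np.array([(a,b,z),(-a,b,z),(-a,-b,z),(a,-b,z)])
ov("pedal",P,[circ(0,.03,.06,.012),circ(0,-.03,.06,.006),box(.046,.059,.048),box(.046,.059,0)],"pics/o1.png")
s,c=np.sin(np.radians(20)),np.cos(np.radians(20))
on=np.array([(0,.011,.058),(.022*c,.011,.058+.022*s),(.022*c,.039,.058+.022*s),(0,.039,.058)])
of=np.array([(0,.011,.058),(-.022,.011,.058),(-.022,.039,.058),(0,.039,.058)])
ov("brick",B,[box(.0375,.0625,.048),box(.0375,.0625,0),on,of],"pics/o2.png")
ov("amp",A,[box(.033,.033,.066),box(.033,.033,0),circ(0,0,.078,.015)],"pics/o3.png")
E
python3 run1.py
```

```text
bezel spacing 0.06005780810512445
pedal [ 0.48943621 -0.26610945 -4.07928725] deg -233.7259430681465
[[0.3, -0.2], [0.2, -1.3], [0.1, -0.0], [0.3, -0.1], [0.5, 0.2], [0.5, -0.4], [-0.4, -0.8], [0.1, -0.8], [0.9, -0.5], [-0.2, -0.7], [-0.5, 0.8], [0.6, -1.2]]
amp [ 0.60968669 -0.01689987 -0.79166988] deg -45.3593430995676
[[0.0, -0.4], [-0.0, -1.3], [0.2, -1.3], [-1.0, -0.3], [-0.2, -1.8], [0.9, -0.2], [0.1, 0.1], [1.0, -1.5], [-0.2, -1.6], [-1.3, -0.8]]
brick [0.53683903 0.24351869 1.43591721] deg 82.2719959692877
[[-0.2, -2.3], [-0.5, -0.2], [-0.8, -1.1], [-0.1, -0.5]]
```

View pics/o1.png

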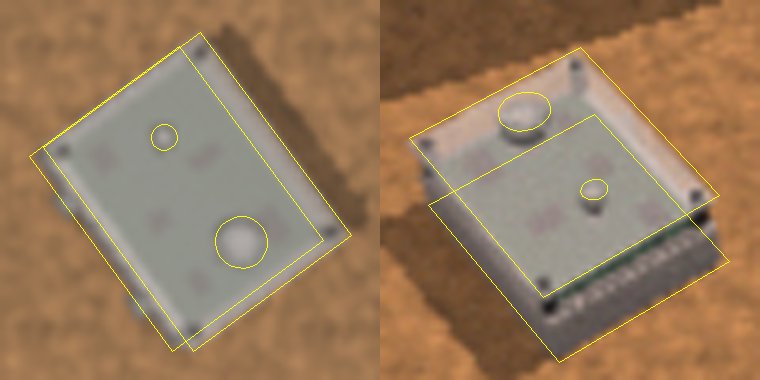

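View pics/o2.png

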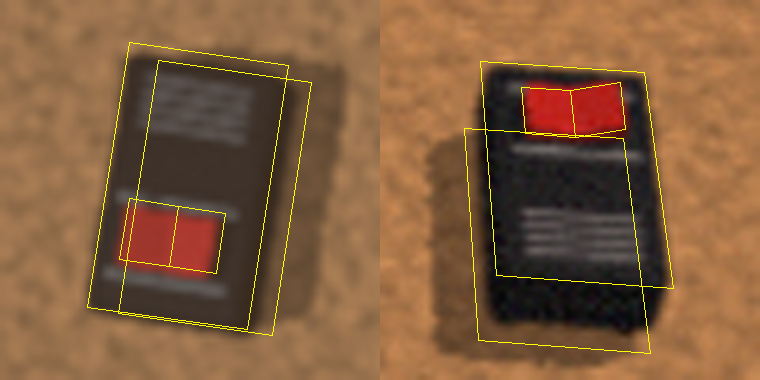

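View pics/o3.png

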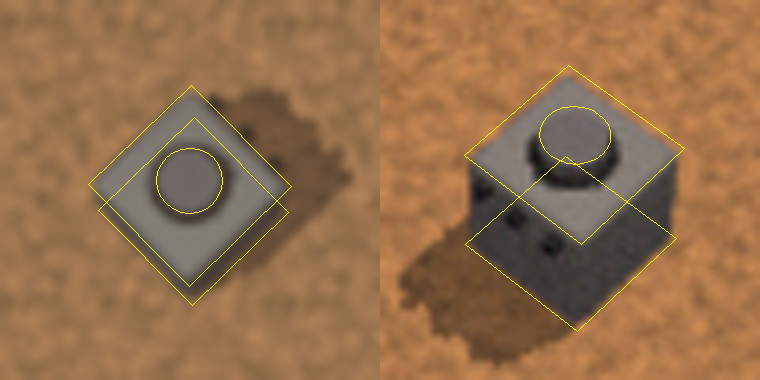

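The overlays agree with the pedal and amp. On the brick, the rocker outline matches in the scene view, but the V line in the top view looks shifted, so I'll zoom further.

Run:
```python
import cv2,numpy as np
t=cv2.imread("pics/raw_top.png");s=cv2.imread("pics/raw_scene.png")
a=cv2.resize(t[166:190,142:166],(384,384),interpolation=cv2.INTER_NEAREST)
b=cv2.resize(s[192:216,350:374],(384,384),interpolation=cv2.INTER_NEAREST)
cv2.imwrite("pics/z.png",np.hstack([a,b]))
print(t[176,142:166,2])
```

```text
[161 153 134  93  62  61  79 128 158 159 158 157 157 156 163 170 172 172
 171 171 172 146  82  57]
```

View pics/z.png

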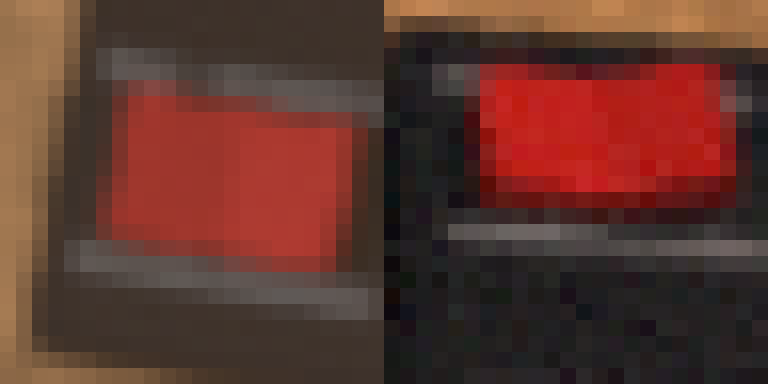

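The zoomed rocker's V line is at its middle after all, and its dark, tilted half faces the brick's +x, which is image-left in the top view. Next I'll work out the first move.

```bash
cat > tgt.py <<'E'
from fit import *
import sys
z=np.load("poses.npz"); P,A,B=z["P"],z["A"],z["B"].copy(); B[:2]+=[-.0015,.001]
T={"wide":W("",P,(0,.03,.06))[0],"nar":W("",P,(0,-.03,.06))[0],"rock":W("",B,(.0145,.025,.063))[0],"amp":W("",A,(0,0,.078))[0]}
Y={"wide":P[2]+np.pi/2,"nar":P[2]+np.pi/2,"rock":B[2],"amp":B[2]}
if __name__=="__main__":
    from scipy.spatial.transform import Rotation as R
    k=sys.argv[1]; o=robot.observe(); M=R.from_euler("xyz",o["tool_rot"]).as_matrix()
    print("target",T[k].round(4),"tcp",o["tool_pos"].round(4),"force",o["contact_force"].round(2),"t",o["time"],"op",o["opening"])
    print("tool shift mm",(M.T@(T[k]-o["tool_pos"])*1e3).round(1),"turn",np.degrees((o["tool_rot"][2]-Y[k]+np.pi/2)%np.pi-np.pi/2).round(1))
E
python3 tgt.py wide; python3 -c "
from tgt import *; print(T)"
```

```text
target [ 0.4653 -0.2839  0.064 ] tcp [ 0.1576 -0.5008  0.2267] force [ 0.05  0.35 -0.19] t 1.0 op 0.09216242579520917
tool shift mm [ 358.6 -114.7  162.7] turn -18.8
{'wide': array([ 0.46525032, -0.2838589 ,  0.064     ]), 'nar': array([ 0.51362209, -0.24836001,  0.064     ]), 'rock': array([0.51251592, 0.26224876, 0.067     ]), 'amp': array([ 0.60968669, -0.01689987,  0.082     ])}
```

```bash
python3 -m pendant '[[[30,-10,0],-3],[[66,-21,5],-6],[[102,-33,10],-9],[[138,-44,15],-12],[[174,-56,20],-15],[[210,-67,30],-18],[[246,-79,45],-19],[[282,-90,60],-19],[[318,-102,80],-19],[[350,-112,100],-19]]' 0 10
python3 -m pendant '[[[9,-3,15],0],[[9,-3,25],0],[[9,-3,30],0],[[9,-3,30],0]]'; python3 tgt.py wide
python3 - <<'E'
from h import *
ims={n:robot.read_camera(n)[:,:,::-1] for n in("scene","top")}
def crop(n,u,v,h=36): return cv2.resize(ims[n][v-h:v+h,u-h:u+h],(390,390),interpolation=cv2.INTER_CUBIC)
cv2.imwrite("pics/d1.png",np.hstack([crop("top",335,190),crop("scene",186,200)]))
E
```

```text
time: 1.83
tool_pos: [0.4596, -0.2876, 0.1265]
tool_rot: [3.14, -0.0, 0.637]
contact_force: [1.2, -0.7, -0.2]
opening: 0.0299
time: 2.17
tool_pos: [0.4642, -0.2801, 0.0956]
tool_rot: [-3.141, 0.0, 0.636]
contact_force: [0.0, -0.8, 1.0]
opening: 0.0037
target [ 0.4653 -0.2839  0.064 ] tcp [ 0.4642 -0.2801  0.0956] force [ 0.01 -0.82  1.03] t 2.1667 op 0.0036741682551021644
tool shift mm [-1.4  3.6 31.6] turn 0.2
```

View pics/d1.png

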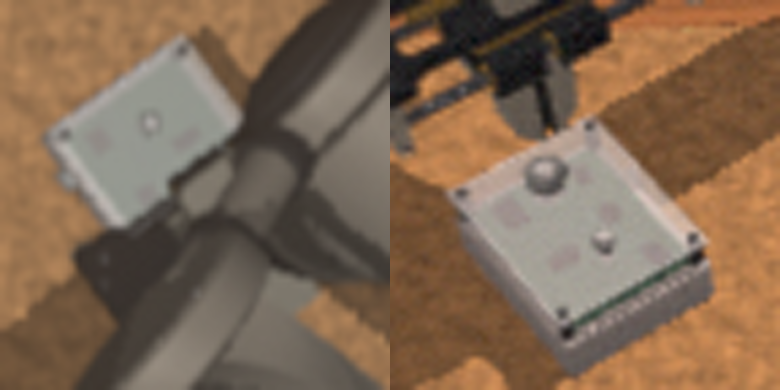

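The scene view shows the closed fingertips at about (540,135), just above the wide bezel at (545,172). I'll compare the projected TCP with that and then step down.

```bash
python3 - <<'E'
from tgt import *
o=robot.observe()
for p in (o["tool_pos"],T["wide"],T["nar"]): print((proj("scene",p)[0]-[150,164]+.5)*390/72+[390,0])
E
python3 -m pendant '[[[-1.4,3.6,8],0],[[-1.4,3.6,16],0],[[-1.4,3.6,22],0],[[-1.4,3.6,25],0],[[-1.4,3.6,25],0]]'; python3 tgt.py wide
```

```text
[541.64225684 122.91652007]
[546.11509825 165.72405625]
[605.86833518 232.53557986]
time: 2.68
tool_pos: [0.4651, -0.2847, 0.0712]
tool_rot: [3.141, -0.0, 0.635]
contact_force: [-0.4, 0.8, 0.0]
opening: 0.0004
target [ 0.4653 -0.2839  0.064 ] tcp [ 0.4651 -0.2847  0.0712] force [-0.35  0.78  0.04] t 2.6833 op 0.000400846945152549
tool shift mm [ 0.6 -0.6  7.2] turn 0.1
```

```bash
for i in 1; do python3 -m pendant '[[[0.6,-0.6,2],0],[[0.6,-0.6,4],0],[[0.6,-0.6,6],0],[[0.6,-0.6,7],0],[[0.6,-0.6,8],0],[[0.6,-0.6,9],0],[[0.6,-0.6,9],0]]'; done; python3 tgt.py wide
```

```text
time: 3.27
tool_pos: [0.4653, -0.2838, 0.0622]
tool_rot: [3.141, -0.0, 0.635]
contact_force: [-0.4, 1.2, 1.5]
opening: 0.0003
target [ 0.4653 -0.2839  0.064 ] tcp [ 0.4653 -0.2838  0.0622] force [-0.39  1.18  1.46] t 3.2667 op 0.00032733605512289996
tool shift mm [-0.1 -0.  -1.8] turn 0.1
```

```bash
python3 -m pendant '[[[0,0,1],0],[[0,0,2],0],[[0,0,2],0]]';python3 -m pendant '[[[0,0,1],0],[[0,0,2],0],[[0,0,2],0]]';python3 -m pendant '[[[0,0,1],0],[[0,0,2],0],[[0,0,2],0]]'
```

```text
time: 3.52
tool_pos: [0.4653, -0.2838, 0.0603]
tool_rot: [3.141, -0.0, 0.635]
contact_force: [-1.2, 0.1, 2.5]
opening: 0.0005
time: 3.77
tool_pos: [0.4654, -0.2838, 0.0581]
tool_rot: [3.141, -0.0, 0.635]
contact_force: [-0.9, 1.0, 4.0]
opening: 0.0004
time: 4.02
tool_pos: [0.4654, -0.2838, 0.0559]
tool_rot: [3.141, -0.0, 0.635]
contact_force: [-1.6, 0.3, 2.9]
opening: 0.0003
```

```bash
python3 -m pendant '[[[0,0,1],0],[[0,0,2],0],[[0,0,2],0]]';python3 -m pendant '[[[0,0,1],0],[[0,0,2],0],[[0,0,2],0]]'; python3 tgt.py wide
```

```text
time: 4.27
tool_pos: [0.4654, -0.2839, 0.054]
tool_rot: [3.141, -0.0, 0.635]
contact_force: [-1.9, 1.1, 5.6]
opening: 0.0001
time: 4.52
tool_pos: [0.4654, -0.2839, 0.0523]
tool_rot: [3.14, -0.0, 0.635]
contact_force: [-2.2, 1.5, 8.6]
opening: 0.0007
target [ 0.4653 -0.2839  0.064 ] tcp [ 0.4654 -0.2839  0.0523] force [-2.23  1.53  8.56] t 4.5167 op 0.0006946279304986382
tool shift mm [ -0.1  -0.1 -11.7] turn 0.1
```

The force climbed at about the plate's own rate, 8.6 N at 11.7 mm, so the wide bezel is home. I'll lift off and check with the camera.

```bash
python3 -m pendant '[[[0,0,-5],0],[[0,0,-15],0],[[0,0,-35],0],[[0,0,-40],0]]'; python3 tgt.py nar
python3 - <<'E'
from h import *
ims={n:robot.read_camera(n)[:,:,::-1] for n in("scene","top")}
def crop(n,u,v,h=36): return cv2.resize(ims[n][v-h:v+h,u-h:u+h],(390,390),interpolation=cv2.INTER_CUBIC)
cv2.imwrite("pics/d2.png",np.hstack([crop("top",335,190),crop("scene",186,200)]))
E
```

```text
time: 4.85
tool_pos: [0.4665, -0.2847, 0.0948]
tool_rot: [3.137, -0.001, 0.635]
contact_force: [1.2, -0.8, 0.5]
opening: 0.0003
target [ 0.5136 -0.2484  0.064 ] tcp [ 0.4665 -0.2847  0.0948] force [ 1.18 -0.82  0.53] t 4.85 op 0.00033112698324457316
tool shift mm [59.5 -1.5 30.8] turn 0.1
```

View pics/d2.png

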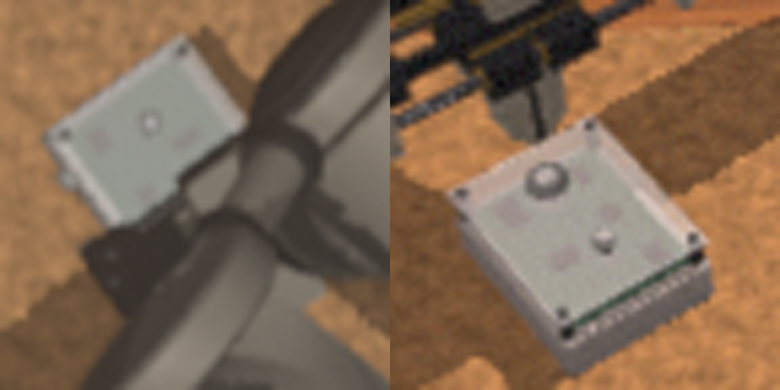

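The wide bezel now sits lower in the scene view, at (547,180) against (545,172) before, and flush on the plate. Next is the narrow one.

```bash
python3 -m pendant '[[[25,-0.5,0],0],[[50,-1,0],0],[[59.5,-1.5,5],0],[[59.5,-1.5,15],0],[[59.5,-1.5,22],0],[[59.5,-1.5,22],0],[[59.5,-1.5,22],0]]'; python3 tgt.py nar
python3 - <<'E'
from h import *
ims={n:robot.read_camera(n)[:,:,::-1] for n in("scene",)}
def crop(n,u,v,h=30): return cv2.resize(ims[n][v-h:v+h,u-h:u+h],(600,600),interpolation=cv2.INTER_CUBIC)
cv2.imwrite("pics/d3.png",crop("scene",186,200))
E
```

```text
time: 5.53
tool_pos: [0.5118, -0.2483, 0.0703]
tool_rot: [3.14, 0.0, 0.634]
contact_force: [-0.4, 0.2, -0.4]
opening: 0.0001
target [ 0.5136 -0.2484  0.064 ] tcp [ 0.5118 -0.2483  0.0703] force [-0.37  0.16 -0.42] t 5.5333 op 0.00013984242856549797
tool shift mm [1.5 1.1 6.3] turn 0.0
```

View pics/d3.png

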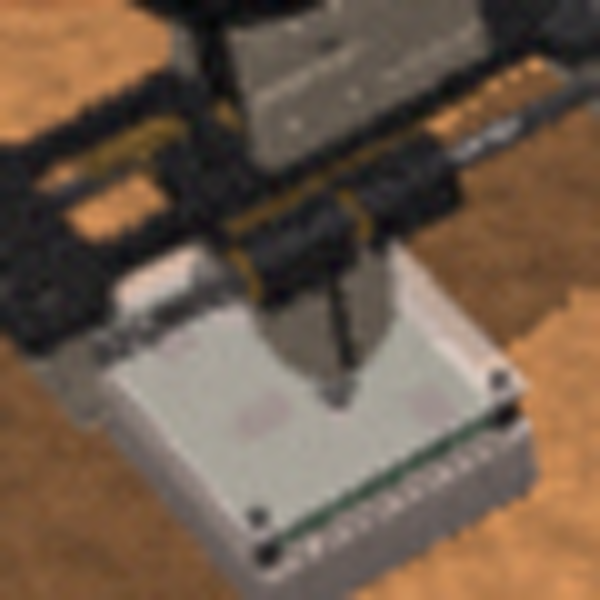

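The tapered fingertips sit directly over the narrow bezel, at about (335,385) in this crop. I'll step down.

```bash
python3 -m pendant '[[[1.5,1.1,2],0],[[1.5,1.1,4],0],[[1.5,1.1,6],0],[[1.5,1.1,8],0],[[1.5,1.1,8],0]]';python3 -m pendant '[[[0,0,1],0],[[0,0,2],0],[[0,0,3],0],[[0,0,3],0]]';python3 -m pendant '[[[0,0,1],0],[[0,0,2],0],[[0,0,3],0],[[0,0,3],0]]'; python3 tgt.py nar
```

```text
time: 6.0
tool_pos: [0.5141, -0.2488, 0.0629]
tool_rot: [3.138, -0.0, 0.634]
contact_force: [-0.3, -0.1, 0.8]
opening: 0.0008
time: 6.33
tool_pos: [0.5142, -0.2488, 0.0599]
tool_rot: [3.138, -0.0, 0.634]
contact_force: [-1.9, 0.6, 3.7]
opening: 0.0003
time: 6.67
tool_pos: [0.5142, -0.2488, 0.0567]
tool_rot: [3.138, -0.0, 0.634]
contact_force: [-0.9, -0.7, 2.9]
opening: 0.0008
target [ 0.5136 -0.2484  0.064 ] tcp [ 0.5142 -0.2488  0.0567] force [-0.9  -0.69  2.91] t 6.6667 op 0.0008398791062629626
tool shift mm [-0.2 -0.7 -7.3] turn 0.0
```

```bash
python3 -m pendant '[[[0,0,1],0],[[0,0,2],0],[[0,0,2.5],0],[[0,0,2.5],0]]';python3 -m pendant '[[[0,0,1],0],[[0,0,2],0],[[0,0,2],0]]'; python3 tgt.py nar
```

```text
time: 7.0
tool_pos: [0.5142, -0.2488, 0.0543]
tool_rot: [3.138, -0.0, 0.634]
contact_force: [-1.7, 0.6, 4.2]
opening: 0.0002
time: 7.25
tool_pos: [0.5142, -0.2488, 0.0526]
tool_rot: [3.138, -0.0, 0.634]
contact_force: [-2.4, 1.1, 8.4]
opening: 0.0005
target [ 0.5136 -0.2484  0.064 ] tcp [ 0.5142 -0.2488  0.0526] force [-2.39  1.12  8.37] t 7.25 op 0.0005066143429805736
tool shift mm [ -0.2  -0.7 -11.4] turn 0.0
```

```bash
python3 -m pendant '[[[0,0,-5],0],[[0,0,-20],0],[[0,0,-50],0],[[0,0,-80],0],[[0,0,-100],0],[[-30,-25,-108],0],[[-35,-60,-108],0],[[-35,-95,-108],0],[[-35,-95,-108],0]]'; python3 tgt.py rock
python3 - <<'E'
from h import *
ims={n:robot.read_camera(n)[:,:,::-1] for n in("scene","top")}
def crop(n,u,v,h=36): return cv2.resize(ims[n][v-h:v+h,u-h:u+h],(390,390),interpolation=cv2.INTER_CUBIC)
cv2.imwrite("pics/d4.png",np.hstack([crop("top",335,190),crop("scene",186,200)]))
E
```

```text
time: 8.0
tool_pos: [0.4248, -0.1881, 0.1595]
tool_rot: [-3.139, 0.001, 0.635]
contact_force: [0.4, 0.2, -0.0]
opening: 0.0001
target [0.5125 0.2622 0.067 ] tcp [ 0.4248 -0.1881  0.1595] force [ 0.39  0.19 -0.04] t 8.0 op 5.1633834629619525e-05
tool shift mm [ 337.7 -310.4   92.9] turn -45.9
```

View pics/d4.png

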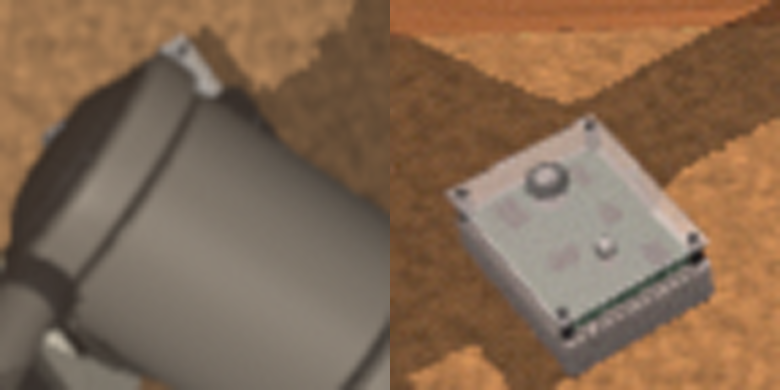

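Both bezels are flush in the scene view, the wide at (547,180) and the narrow at (605,248). Now over to the brick.

```bash
python3 -m pendant '[[[20,-18,0],-3],[[48,-44,0],-8],[[76,-70,0],-13],[[104,-96,0],-18],[[132,-121,0],-23],[[160,-147,0],-28],[[188,-173,0],-33],[[216,-199,0],-38],[[244,-225,0],-43],[[272,-250,0],-46]]'; python3 tgt.py rock
```

```text
time: 8.93
tool_pos: [0.5013, 0.1726, 0.1594]
tool_rot: [3.137, 0.002, 1.442]
contact_force: [0.7, -0.9, 0.8]
opening: 0.0002
target [0.5125 0.2622 0.067 ] tcp [0.5013 0.1726 0.1594] force [ 0.67 -0.86  0.81] t 8.9333 op 0.0002461897707907048
tool shift mm [90.5 -0.8 92.2] turn 0.4
```

```bash
python3 -m pendant '[[[30,0,0],0],[[60,-1,10],0],[[85,-1,30],0],[[90,-1,50],0],[[90,-1,65],0],[[90,-1,70],0],[[90,-1,70],0]]'; python3 tgt.py rock
python3 - <<'E'
from h import *
ims={n:robot.read_camera(n)[:,:,::-1] for n in("scene","top")}
def crop(n,u,v,h=30): return cv2.resize(ims[n][v-h:v+h,u-h:u+h],(390,390),interpolation=cv2.INTER_CUBIC)
cv2.imwrite("pics/d5.png",np.hstack([crop("top",160,169),crop("scene",363,213)]))
E
```

```text
time: 9.52
tool_pos: [0.5122, 0.2616, 0.0875]
tool_rot: [3.14, 0.004, 1.442]
contact_force: [-0.2, 0.4, 0.2]
opening: 0.0008
target [0.5125 0.2622 0.067 ] tcp [0.5122 0.2616 0.0875] force [-0.16  0.43  0.19] t 9.5167 op 0.0008021620732460983
tool shift mm [ 0.7  0.2 20.5] turn 0.3
```

View pics/d5.png

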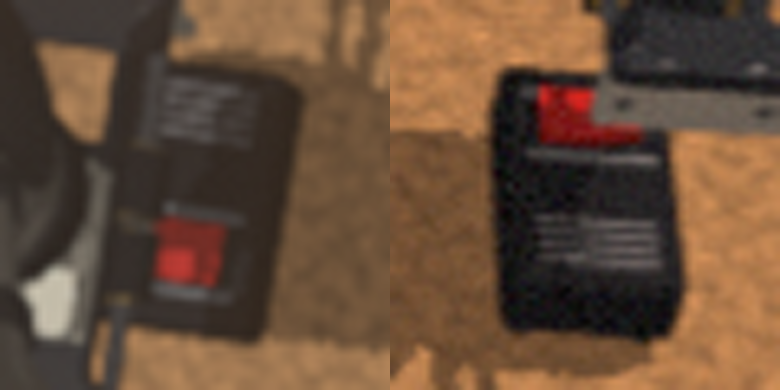

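Run:
```python
from tgt import *
o=robot.observe()
x=np.array([np.cos(1.442),np.sin(1.442),0]);y=np.array([np.sin(1.442),-np.cos(1.442),0]);z=np.array([0,0,1])
t=o["tool_pos"]
for n,p in dict(tcp=t,target=T["rock"],body1=t+.066*z+.095*y+.0375*x,body2=t+.066*z+.095*y-.0375*x,f1=t+.0095*x+.01*y,f2=t-.0095*x+.01*y).items():
    print(n,((proj("scene",p)[0]-[333,183]+.5)*6.5+[390,0]).round(), ((proj("top",p)[0]-[130,139]+.5)*6.5).round())
```

```text
tcp [635.  76.] [127. 234.]
target [625. 109.] [141. 241.]
body1 [793. 151.] [ 21. -23.]
body2 [595. 139.] [203.   2.]
f1 [660.  94.] [108. 209.]
f2 [615.  92.] [152. 215.]
```

The gripper body hides the fingers, but its projected corner, (595,139), matches the picture, and the target lies on the raised half. I'll step down.

```bash
python3 -m pendant '[[[0.5,0,6],0],[[0.5,0,12],0],[[0.5,0,16],0],[[0.5,0,18],0],[[0.5,0,19],0],[[0.5,0,20],0],[[0.5,0,20],0]]';python3 -m pendant '[[[0,0,1],0],[[0,0,2],0],[[0,0,2],0]]';python3 -m pendant '[[[0,0,1],0],[[0,0,2],0],[[0,0,2],0]]'; python3 tgt.py rock
```

```text
time: 10.2
tool_pos: [0.5133, 0.2621, 0.0696]
tool_rot: [3.136, 0.002, 1.441]
contact_force: [0.2, -0.0, -0.4]
opening: 0.0004
time: 10.45
tool_pos: [0.5135, 0.2622, 0.0678]
tool_rot: [3.136, 0.002, 1.441]
contact_force: [0.0, -0.2, 1.1]
opening: 0.0007
time: 10.7
tool_pos: [0.5138, 0.2628, 0.0661]
tool_rot: [3.135, 0.001, 1.441]
contact_force: [-0.6, 2.2, 3.8]
opening: 0.0004
target [0.5125 0.2622 0.067 ] tcp [0.5138 0.2628 0.0661] force [-0.56  2.19  3.82] t 10.7 op 0.00043164057636816333
tool shift mm [-0.7 -1.2 -0.9] turn 0.3
```

```bash
python3 -m pendant '[[[0,0,1],0],[[0,0,2],0],[[0,0,2],0]]';python3 -m pendant '[[[0,0,1],0],[[0,0,2],0],[[0,0,2],0]]'; python3 tgt.py rock
```

```text
time: 10.95
tool_pos: [0.514, 0.263, 0.0641]
tool_rot: [3.135, 0.0, 1.441]
contact_force: [-0.6, 2.2, 3.1]
opening: 0.0005
time: 11.2
tool_pos: [0.5141, 0.2628, 0.0618]
tool_rot: [3.135, 0.001, 1.441]
contact_force: [0.6, 0.4, 2.0]
opening: 0.0007
target [0.5125 0.2622 0.067 ] tcp [0.5141 0.2628 0.0618] force [0.62 0.44 2.01] t 11.2 op 0.00067084911353056
tool shift mm [-0.7 -1.4 -5.2] turn 0.3
```

```bash
python3 -m pendant '[[[0,0,1],0],[[0,0,2],0],[[0,0,2],0]]';python3 -m pendant '[[[0,0,1],0],[[0,0,1.5],0],[[0,0,1.5],0]]'; python3 tgt.py rock
```

```text
time: 11.45
tool_pos: [0.5142, 0.2628, 0.0599]
tool_rot: [3.134, 0.0, 1.441]
contact_force: [-0.8, 1.7, 5.8]
opening: 0.0006
time: 11.7
tool_pos: [0.5142, 0.2628, 0.0589]
tool_rot: [3.134, 0.0, 1.441]
contact_force: [-1.8, 2.3, 8.1]
opening: 0.0003
target [0.5125 0.2622 0.067 ] tcp [0.5142 0.2628 0.0589] force [-1.84  2.32  8.13] t 11.7 op 0.00029973964012253786
tool shift mm [-0.8 -1.6 -8.1] turn 0.3
```

The force rises at about the case stiffness of 3 N/mm, so the rocker is at its stop. I'll lift, retreat and look.

```bash
python3 -m pendant '[[[0,0,-5],0],[[0,0,-20],0],[[0,0,-50],0],[[-30,0,-75],0],[[-65,0,-85],0],[[-100,0,-85],0],[[-100,0,-85],0]]'; python3 tgt.py amp
python3 - <<'E'
from h import *
ims={n:robot.read_camera(n)[:,:,::-1] for n in("scene","top")}
def crop(n,u,v,h=30): return cv2.resize(ims[n][v-h:v+h,u-h:u+h],(390,390),interpolation=cv2.INTER_CUBIC)
cv2.imwrite("pics/d6.png",np.hstack([crop("top",160,169),crop("scene",363,213)]))
E
```

```text
time: 12.28
tool_pos: [0.4997, 0.1587, 0.1443]
tool_rot: [3.135, 0.003, 1.438]
contact_force: [0.1, 0.2, -0.4]
opening: 0.0008
target [ 0.6097 -0.0169  0.082 ] tcp [0.4997 0.1587 0.1443] force [ 0.11  0.19 -0.38] t 12.2833 op 0.0008302242744728043
tool shift mm [-159.4  131.8   63.7] turn 0.1
```

View pics/d6.png

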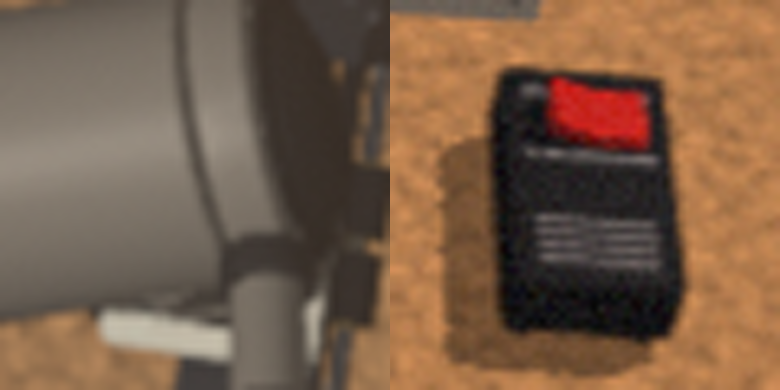

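The rocker has flipped: its right (ON) end is down and its left end stands up. On to the amp.

```bash
python3 -m pendant '[[[-25,20,0],0],[[-55,45,0],0],[[-85,70,0],0],[[-115,95,0],0],[[-140,116,0],0],[[-158,131,5],0],[[-159.4,131.8,20],0],[[-159.4,131.8,35],0],[[-159.4,131.8,45],0],[[-159.4,131.8,45],0]]'; python3 tgt.py amp
python3 - <<'E'
from h import *
ims={n:robot.read_camera(n)[:,:,::-1] for n in("scene","top")}
def crop(n,u,v,h=30): return cv2.resize(ims[n][v-h:v+h,u-h:u+h],(390,390),interpolation=cv2.INTER_CUBIC)
cv2.imwrite("pics/d7.png",np.hstack([crop("top",248,144),crop("scene",273,236)]))
E
```

```text
time: 13.22
tool_pos: [0.6086, -0.0122, 0.0967]
tool_rot: [3.141, 0.001, 1.44]
contact_force: [-0.7, -0.3, 0.1]
opening: 0.0007
target [ 0.6097 -0.0169  0.082 ] tcp [ 0.6086 -0.0122  0.0967] force [-0.74 -0.29  0.09] t 13.2167 op 0.0006555883629190047
tool shift mm [-4.5  1.7 14.7] turn 0.2
```

View pics/d7.png

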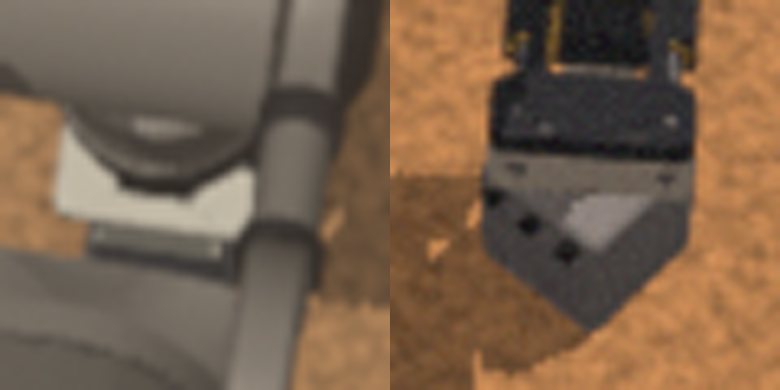

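The gripper body covers the button but is lined up with the cube. I'll step down, aiming for 6 mm of travel.

```bash
python3 -m pendant '[[[-4.5,1.7,2],0],[[-4.5,1.7,6],0],[[-4.5,1.7,9],0],[[-4.5,1.7,11],0],[[-4.5,1.7,12],0],[[-4.5,1.7,12],0]]'; python3 tgt.py amp; python3 -m pendant '[[[0,0,1],0],[[0,0,2],0],[[0,0,3],0],[[0,0,4],0],[[0,0,4],0]]'; python3 -m pendant '[[[0,0,1],0],[[0,0,2],0],[[0,0,2],0]]'; python3 tgt.py amp
```

```text
time: 13.82
tool_pos: [0.6111, -0.017, 0.0873]
tool_rot: [3.137, 0.001, 1.44]
contact_force: [0.0, 0.5, 1.1]
opening: 0.0003
target [ 0.6097 -0.0169  0.082 ] tcp [ 0.6111 -0.017   0.0873] force [0.01 0.52 1.08] t 13.8167 op 0.0002614042335108283
tool shift mm [-0.1 -1.4  5.3] turn 0.2
time: 14.23
tool_pos: [0.611, -0.017, 0.0831]
tool_rot: [3.137, 0.001, 1.44]
contact_force: [-0.2, -0.2, 0.0]
opening: 0.0004
time: 14.48
tool_pos: [0.6111, -0.017, 0.081]
tool_rot: [3.137, 0.001, 1.44]
contact_force: [0.1, 0.6, 0.7]
opening: 0.0003
target [ 0.6097 -0.0169  0.082 ] tcp [ 0.6111 -0.017   0.081 ] force [0.07 0.58 0.66] t 14.4833 op 0.00025755259313000174
tool shift mm [-0.1 -1.4 -1. ] turn 0.2
```

```bash
python3 -m pendant '[[[0,0,1],0],[[0,0,2],0],[[0,0,3],0],[[0,0,3],0]]'; python3 -m pendant '[[[0,0,1],0],[[0,0,2],0],[[0,0,2],0]]'; python3 tgt.py amp
```

```text
time: 14.82
tool_pos: [0.6112, -0.017, 0.0781]
tool_rot: [3.137, 0.001, 1.44]
contact_force: [0.0, -0.1, 2.4]
opening: 0.0004
time: 15.07
tool_pos: [0.6112, -0.017, 0.0761]
tool_rot: [3.137, 0.001, 1.44]
contact_force: [-1.5, -0.2, 5.1]
opening: 0.0007
target [ 0.6097 -0.0169  0.082 ] tcp [ 0.6112 -0.017   0.0761] force [-1.48 -0.21  5.1 ] t 15.0667 op 0.0007212764420605783
tool shift mm [-0.1 -1.4 -5.9] turn 0.2
```

```bash
python3 -m pendant '[[[0,0,0.8],0],[[0,0,0.8],0]]'; python3 -m pendant '[[[0,0,-3],0],[[0,0,-8],0],[[0,0,-20],0],[[0,0,-45],0],[[0,0,-75],0],[[0,0,-100],0],[[0,0,-100],0]]';  python3 -m pendant '[[[-10,-30,0],0],[[-10,-65,0],0],[[-10,-100,0],0],[[-10,-130,0],0],[[-10,-160,0],0],[[-10,-185,0],0],[[-10,-195,0],0],[[-10,-195,0],0],[[-10,-195,0],0]]'
python3 - <<'E'
from h import *
for n in("scene","top"):
    cv2.imwrite(f"pics/{n}9.png",cv2.resize(robot.read_camera(n)[:,:,::-1],None,fx=1.5,fy=1.5,interpolation=cv2.INTER_CUBIC))
E
```

```text
time: 15.23
tool_pos: [0.6112, -0.017, 0.0754]
tool_rot: [3.137, 0.001, 1.44]
contact_force: [-2.3, -0.3, 5.1]
opening: 0.0005
time: 15.82
tool_pos: [0.6133, -0.0171, 0.1811]
tool_rot: [3.127, 0.001, 1.44]
contact_force: [-0.0, -0.2, 0.9]
opening: 0.0005
time: 16.57
tool_pos: [0.4196, -0.0018, 0.1787]
tool_rot: [3.125, 0.001, 1.44]
contact_force: [0.8, 0.1, 0.7]
opening: 0.0002
```

View pics/scene9.png

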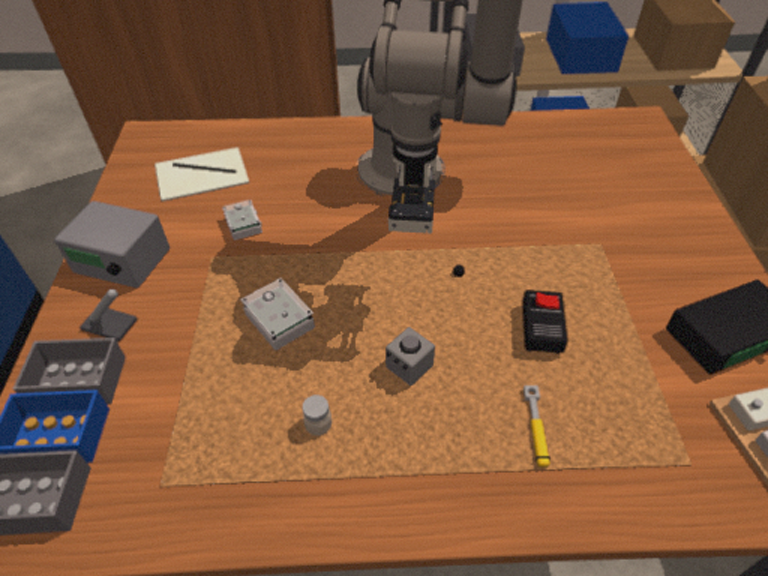

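View pics/top9.png

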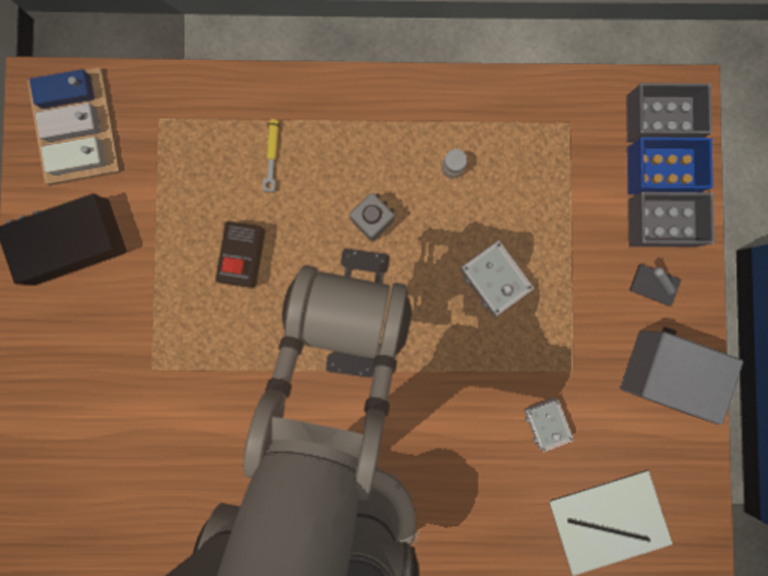

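The final pictures match the first ones: amp at (410,355) and jar, wrench and knob in place in the scene view. Both bezels are seated, the rocker is on, the button is up and the arm is clear.

```bash
python3 -c "
from cell import robot
print(robot.observe()['qvel'].round(3)); print(robot.hand_in())"
```

```text
[-0.001  0.006 -0.001 -0.001  0.002 -0.   ]
the job is handed in; nothing more can be done
None
```

I did all four presses in the order you gave and handed the job in at about 17 s of the 61 s allowed. No verdict was reported, and the joint values can't be read, so the results below come from forces, travel and camera pictures.

| Step | Peak force | Finger travel | What the pictures show |
|---|---|---|---|
| Wide bezel | 8.6 N | about 11.7 mm | flush on the plate |
| Narrow bezel | 8.4 N | about 11.4 mm | flush on the plate |
| Rocker | 8.1 N | about 8 mm below the estimated face | ON end down, other end raised |
| Amplifier button | 5.1 N | about 6.5 mm | standing up again after release |

- **Force:** every reading stayed well under the 20 N limit.
- **Left alone:** the amplifier, wrench, jar and knob appear at the same pixels as at the start, and the arm was clear and still at hand-in.
- **Less certain:** the gripper hid the rocker's ON end and the button during those two presses. I relied on force and position there, and checked the pictures afterwards.
- **Small disagreement:** at first the top and scene views differed by about 1 pixel (3–4 mm) on the amplifier button and the brick. I shifted the brick position by about 2 mm to compromise; both presses still landed on target.

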